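# Unlock the pantry step bin

## Task

The little pedal bin is locked by a pin. Draw the locking pin out of its slanting bore, hang it upright in the side lug that has the notch, collar flat on the ledge behind the raised lips, and let go of it. Then press the pedal fully down to its stop so that the lid opens, hold it there for half a second, and let it come all the way up again; leave the jar, canister, measuring cup and grater where they stand.

Things in the scene. Friction and masses are not known exactly. Their poses are not given: they have to be found in the camera images.
- bin: White steel pedal bin, fixed, 180 deep (x), 200 wide, 193 tall. Origin: centre of underside; x points to its back; front face at x=-90. The shut lid overhangs the front to x=-117 (y +-106, underside z=181), above the pin: reach the pin with the tool tilted along the bore, its body leaning out from the bin's front.
- bore_mouth (a point): Centre of the upper mouth of the bore, 12 diameter, 32 long, through a dark block 36 x 26 (y) x 32 on the bin's front. The bore slants 40 degrees from vertical: out of it leads along (-0.643, 0, 0.766) in the bin's frame.
- pin: Loose locking pin, 60 g, at first home in the bore, blocking the pedal. Shank 10 diameter, 48 long; collar 20 diameter, 4 thick; above it a flat black tab 26 (x) x 12 (y) x 34, z=4 to 38. Origin: on the axis at the collar's underside; z from shank to tab. At first its y is the bin's y: pinch the tab along y. Keep fingertips above z=5 (block or lips below).
- notched_lug: Dark fixed ledge 45 x 60 (y) x 12 on one side of the bin (side varies), yaw as the bin. Notch 14 wide, cut right through, open at the front edge x=-19, ends at x=+6. Lips 4 high beside its mouth, x=-19 to -14.5: the collar passes over them, then sits on the ledge behind. Origin: parking place, on the notch's centre line at the top face (z=90). Parked pin: x=-4..+1.
- plain_lug: Like the notched lug but without a notch, on the other side of the bin; not used. Origin as for the notched lug.
- pedal (a joint): Spring pedal of the bin: 0 = up (rest), 0.26 rad = fully down at its stop; about 3 N to start and 9 N at the stop. It springs back and works the lid. Blocked while the pin is home.
- pedal_pad (a point): Centre of the top face of the pedal's pad, 58 (x) x 64 (y), in front of the bin, 204 ahead of the bin's centre, about 50 high at rest, 15 when down.
- jar: Glass condiment jar with flip top, 72 diameter, 124 tall, bystander. Origin: centre of its underside.
- canister: White ceramic canister with cork-lined lid, 96 diameter, 136 tall, bystander. Origin: centre of its underside.
- cup: Clear plastic measuring cup with handle at its +y, 72 diameter, 62 tall, bystander. Origin: centre of its underside.
- grater: Stainless box grater, 70 x 95, 186 tall, bystander. Origin: centre of its underside.
Things that resemble listed ones, but are neither listed nor needed, are in the scene too. Leave any pink look-alike of the pin alone.

How it is judged:
By the outcome, as a careful person would: the job done as asked, in the order asked, and still so for the second after the job is handed in, with the robot touching nothing.
It also fails if it takes over 54 s, if anything falls off the work surface, if the arm or the gripper's body presses on something with over 40 N, if the wrist force passes 120 N, or if a joint passes its speed limit or range.

## Robot

A 6-joint arm with a two-finger parallel gripper is mounted at the origin on the work surface. World frame = base frame: x ahead of the robot, y to its left, z up, the work surface at z = 0. Lengths are in mm, angles in degrees, forces in N, time in s.
With the tool pointing down it reaches from about 150 to 775 mm from the base axis. Payload 6.1 kg.
Tool frame: the origin (TCP) lies between the finger pads; the fingertips stand 11 mm ahead of it and the grasp point (between the pads) lies 8 mm behind it; z points along the fingers, y is the line along which they close (so a half turn about z gives the same grasp; the last joint's range is limited). The gripper opens to 85 mm and grips with 20 to 120 N. Pads are 22 mm wide; open, the fingers measure 114 mm over their backs; the gripper's body (76 mm by 85 mm) begins 54 mm behind the grasp point. The pads swing forward as they close: fully open they stand 13 mm farther back than shut.
Start: joints at [76.375, 7.208, -2.269, 80.523, 0, 90], TCP at [123.666, 510.211, 242.295] pointing down, gripper open.
Joint ranges: [-155.77, 155.77], [-54.66, 111.73], [-72.52, 77.12], [-102.08, 115.82], [-83.92, 84.16], [-180, 180]. Speed limits (degrees/s): [136.94, 136.94, 172.46, 180, 180, 180].

## Interface

Orientations are given as a 3x3 rotation matrix whose columns are the frame's x, y, z axes.
In Python, from station import env, vision gives the robot as it stands. The module is installed in compiled form; this text tells all that it offers. Calls block until the motion is done:
- env.movep(position, orientation): joint-space move of the TCP to a pose.
- env.move_l(position, orientation=None, velocity=150, max_force=None): straight line of the TCP; orientation=None keeps the orientation; velocity is the mean speed in mm/s. With max_force (N) it stops when the force on the tool has changed by that much, and returns True; else False.
- env.move_j(angles): joint-space move.
- env.open_gripper() and env.clamp(f_grip=None): open the fingers fully, or close them until they stop; f_grip is the grip in N (None keeps the last).
- env.sleep(seconds).
- env.inverse_kinematics(position, orientation): joint angles nearest the present ones, or None.
- env.sense(): the state.
- vision.read_camera(name): name is "scene" or "top"; returns (picture, depth): 420x560x3 uint8, red, green, blue; 420x560 float32, mm along the optical axis (not along the pixel's ray), 0 where there is no reading.
- vision.camera_info(name): a dict with "fx", "fy", "cx", "cy" (pixels), "R" (3x3) and "t" (3): a world point X has camera coordinates R X + t. Camera axes: x right, y down, z forward; pixel columns grow to the right and rows downward; lengths in mm; the calibration is good to about 2 mm. A picture is of the moment at which its call begins. camera_info takes no time and is no camera call.
A pose or a line that the arm cannot do raises env.IKError and nothing moves.
- env.sign_off(): hands the job in; it is judged then, once.
The state is a dict: "time": time; "joints": joint angles; "qvel": joint speeds; "tau": joint torques, N m; "tool_pos": TCP position; "ee_rot": TCP orientation; "contact_force": force on the tool from outside, world axes, zero at the start; "moment": the same for the moment, N m; "gripper_width": finger opening in mm; "grasp_force": force on a finger pad.
Only numpy, scipy, OpenCV 4.12 (cv2) and the standard library are available. Lean on these libraries where they do the work, as an engineer would, in place of code of your own. Each camera call takes 0.05 s, during which the arm holds its last target. There are 200 camera calls.

## Working session

There is one attempt and no reset: what is moved stays moved. The work goes in short steps, each a Python script; the robot and the scene stay as the last script left them, time stands still between calls to the robot, and variables do not carry over. Pictures are saved under pics/ and viewed, at most 10 in all, crops included, and the job is handed in when it is done.

```bash
mkdir -p pics
cat > h.py <<'E'
import numpy as np, cv2
from station import env, vision
def cam(n):
    p,d=vision.read_camera(n); i=vision.camera_info(n); 
    np.savez(f'{n}.npz',p=p,d=d,**i); return p,d,i
def cloud(n):
    z=np.load(n+'.npz'); d=z['d']; v,u=np.mgrid[:420,:560]
    c=np.stack([(u-z['cx'])/z['fx']*d,(v-z['cy'])/z['fy']*d,d],-1)
    X=(c-z['t'])@z['R']; X[d==0]=np.nan; return X,z['p']
E
python3 - <<'E'
from h import *
for n in ('scene','top'):
    p,d,i=cam(n); cv2.imwrite(f'pics/{n}0.png',cv2.resize(p[...,::-1],(800,600),interpolation=cv2.INTER_CUBIC))
    print(n,i)
print(env.sense())
E
```

```text
scene {'fx': 392.89501016450896, 'fy': 392.89501016450896, 'cx': 277.13771328684777, 'cy': 213.51116672611684, 'R': array([[ 0.99744801,  0.06958626,  0.01597555],
       [ 0.06392196, -0.7707091 , -0.63397277],
       [-0.03180329,  0.63337606, -0.77319035]]), 't': array([-610.53357014,   -2.66469469, 1054.03806385])}
top {'fx': 451.2401978157179, 'fy': 451.2401978157179, 'cx': 272.6067001859987, 'cy': 211.67047597587617, 'R': array([[ 0.01789013, -0.99967801,  0.01799502],
       [-0.98628817, -0.020598  , -0.16374179],
       [ 0.16405973, -0.01481891, -0.98633909]]), 't': array([ -16.20346864,  608.0374433 , 1262.56292118])}
{'time': 0.1, 'joints': array([ 7.63739840e+01,  7.23886905e+00, -2.32190945e+00,  8.05246958e+01,
       -1.96574090e-03,  9.00001068e+01]), 'qvel': array([ 0.00206745, -0.05843379,  0.09993541,  0.0440432 , -0.04688111,
        0.01502098]), 'tau': array([ 1.60732085e-03, -4.36899197e+01,  3.53607309e+01,  1.35620197e-02,
        2.65936696e-04, -3.52665523e-06]), 'tool_pos': array([123.6041163 , 509.86359405, 241.58636376]), 'ee_rot': array([[-9.71853703e-01,  2.35584972e-01, -3.18101891e-04],
       [ 2.35585184e-01,  9.71852610e-01, -1.45790092e-03],
       [-3.43113941e-05, -1.49180650e-03, -9.99998887e-01]]), 'contact_force': array([ 0.72246957,  0.15509035, -0.00370728]), 'moment': array([ 0.00379542, -0.00230639, -0.03100473]), 'grasp_force': 0.0, 'gripper_width': 85.23425434119505}
```

View pics/scene0.png

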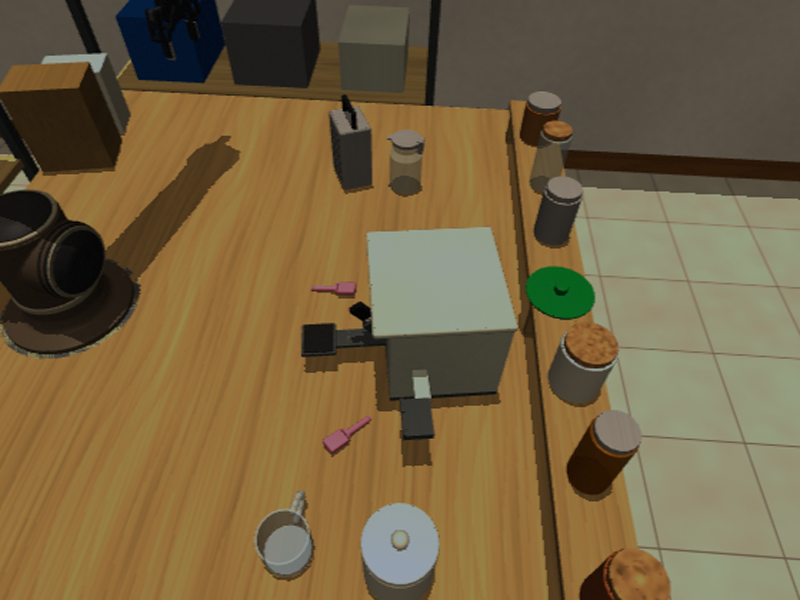

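View pics/top0.png

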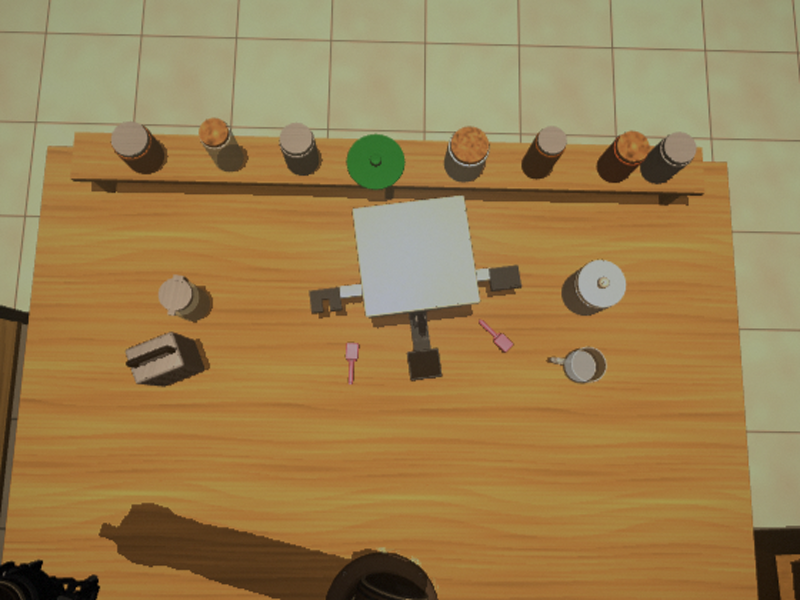

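The scene view shows the bin with its lid, the pedal at about (318,340) and the pin tab at about (360,315). In the top view the lid corners are near (353,210), (464,196), (480,302) and (369,318). The notched lug is at (326,300) on the +y side, the plain lug at (504,278), and the pink look-alikes lie at (351,362) and (496,336).

Run:
```python
from h import *
for n in ('top','scene'):
    X,p=cloud(n)
    near=(X[...,0]>250)&(X[...,0]<760)&(abs(X[...,1])<260)
    m=near&(X[...,2]>186)&(X[...,2]<200)
    P=X[m]; print(n,'lid',len(P),P.mean(0)); r=cv2.minAreaRect(P[:,:2].astype(np.float32)); print(r, cv2.boxPoints(r).round(1).tolist())
    for lo,hi in ((84,97),(40,58)):
        m=(near&(X[...,2]>lo)&(X[...,2]<hi)&(p.max(-1)<75)).astype(np.uint8)
        k,l,s,c=cv2.connectedComponentsWithStats(m)
        for j in range(1,k):
            if s[j,4]>40:
                Q=X[l==j]; print(lo,s[j,4],Q.mean(0).round(1),np.median(Q[:,2]).round(1),cv2.minAreaRect(Q[:,:2].astype(np.float32)))
X,p=cloud('scene')
for n,(a,b,c,d) in {'scene':(190,290,200,310),'top':(180,290,200,400)}.items():
    q=np.load(n+'.npz')['p'][a:b,c:d]; cv2.imwrite(f'pics/{n}1.png',cv2.convertScaleAbs(cv2.resize(q[...,::-1],(0,0),fx=(7 if n=='scene' else 4)*.75,fy=(7 if n=='scene' else 4)*.75,interpolation=cv2.INTER_CUBIC),alpha=2))
```

```text
top lid 5610 [665.14626198 -45.60862425 192.02315251]
((673.963134765625, -48.08335876464844), (203.56005859375, 211.96917724609375), 8.434213638305664) [[557.7000122070312, 41.79999923706055], [588.7999877929688, -167.89999389648438], [790.2000122070312, -138.0], [759.0999755859375, 71.69999694824219]]
40 391 [485.7 -75.7  50.6] 50.7 ((486.65057373046875, -75.9231948852539), (58.41762161254883, 60.18879699707031), 8.689477920532227)
scene lid 6412 [666.37621835 -58.1372578  192.7624737 ]
((673.1287841796875, -48.63274383544922), (203.78932189941406, 214.0363311767578), 8.014184951782227) [[557.2999877929688, 43.099998474121094], [587.0999755859375, -168.8000030517578], [788.9000244140625, -140.39999389648438], [759.0999755859375, 71.5]]
84 203 [ 688.1 -146.8   90.7] 91.0 ((686.4428100585938, -149.39588928222656), (148.6342315673828, 9.610444068908691), 7.99345588684082)
84 521 [ 656.3 -231.8   90.3] 90.2 ((656.080078125, -231.75628662109375), (44.95314407348633, 60.348873138427734), 6.001171588897705)
40 891 [511.2 -76.8  49.4] 49.7 ((526.8305053710938, -71.10501861572266), (142.55764770507812, 62.56101608276367), 10.150176048278809)
40 152 [ 717.3 -142.5   49.2] 49.2 ((716.7977905273438, -143.06077575683594), (86.60862731933594, 4.336032867431641), 8.397682189941406)
40 70 [ 629.9 -155.4   48.7] 47.9 ((630.0046997070312, -155.44500732421875), (34.77115249633789, 3.682324171066284), 9.20649242401123)
```

View pics/scene1.png

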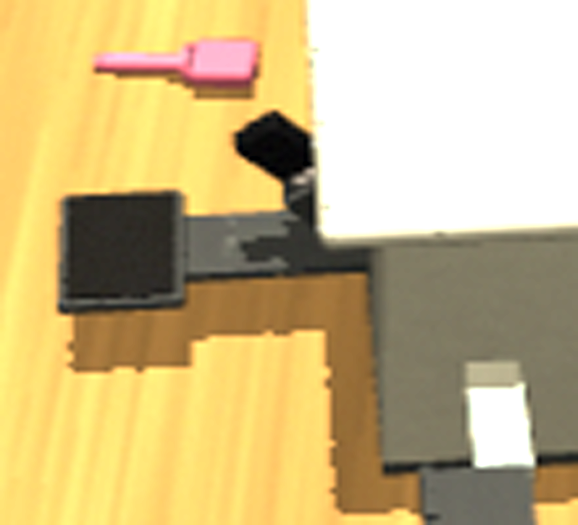

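View pics/top1.png

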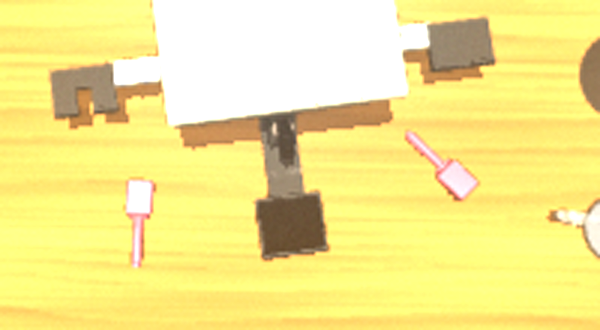

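```bash
cat >> h.py <<'E'
a=np.deg2rad(8.4); Rb=np.array([[np.cos(a),-np.sin(a),0],[np.sin(a),np.cos(a),0],[0,0,1]]); Ob=np.array([688.4,-46.0,0])
def tobin(X): return (X-Ob)@Rb
def fb(x,y,z): return Ob+Rb@np.array([x,y,z],float)
E
python3 - <<'E'
from h import *
a=np.deg2rad(40); ez=np.array([-np.sin(a),0,np.cos(a)]); ex=np.array([np.cos(a),0,np.sin(a)])
for n in ('top','scene'):
    X,p=cloud(n); B=tobin(X)
    m=(B[...,0]<-95)&(B[...,0]>-190)&(abs(B[...,1])<25)&(B[...,2]>72)&(B[...,2]<175)
    Q=B[m]; print(n,len(Q))
    w=np.c_[Q@ex,Q[:,1],Q@ez,Q,p[m].max(-1)]
    o=np.argsort(-w[:,2]); print(w[o][::max(1,len(o)//45)].round(0).astype(int).tolist())
    for y0 in (1,-1):
        m=(y0*B[...,1]>120)&(y0*B[...,1]<260)&(abs(B[...,0])<120)&(B[...,2]>86)&(B[...,2]<100)
        Q=B[m]; print(y0,len(Q),Q.mean(0) if len(Q) else '',np.percentile(Q,[0,2,98,100],axis=0).round(1).tolist())
X,p=cloud('top');B=tobin(X)
m=(B[...,1]>150)&(B[...,1]<240)&(abs(B[...,0])<120)
vv,uu=np.where(m&(B[...,2]>82)); v0,v1,u0,u1=vv.min()-2,vv.max()+3,uu.min()-2,uu.max()+3
for v in range(v0,v1): print(' '.join('%3d,%3d,%3d'%tuple(B[v,u]) if 0 else '%3d'%B[v,u,2] for u in range(u0,u1)), '| x%4d..%4d y%4d..%4d'%(B[v,u0+6,0],B[v,u1-5,0],B[v,u0+6,1],B[v,u1-5,1]))
E
```

```text
top 121
[[-30, 2, 192, -146, 2, 128, 50], [-35, -3, 191, -149, -3, 124, 51], [-27, 5, 191, -143, 5, 129, 48], [-18, 4, 190, -136, 4, 134, 49], [-25, 2, 190, -141, 2, 130, 50], [-28, 2, 190, -144, 2, 127, 48], [-26, -4, 190, -142, -4, 129, 49], [-25, -1, 190, -141, -1, 129, 51], [-20, -2, 189, -136, -2, 132, 48], [-22, 4, 189, -138, 4, 130, 47], [-14, -2, 188, -131, -2, 135, 51], [-36, -1, 188, -148, -1, 120, 50], [-16, 4, 187, -133, 4, 133, 48], [-34, -1, 187, -146, -1, 122, 50], [-11, -2, 186, -129, -2, 135, 47], [-37, 2, 186, -148, 2, 118, 49], [-11, 3, 185, -128, 3, 135, 48], [-32, -1, 185, -143, -1, 121, 48], [-14, -5, 184, -128, -5, 132, 50], [-25, 6, 183, -137, 6, 124, 49], [-12, -3, 181, -125, -3, 131, 47], [-24, 6, 180, -134, 6, 122, 48], [-10, 2, 177, -122, 2, 129, 49], [-12, -1, 175, -122, -1, 127, 45], [-13, 4, 173, -121, 4, 124, 50], [-12, 1, 170, -118, 1, 122, 47], [-13, 3, 167, -117, 3, 120, 49], [-12, -3, 165, -115, -3, 119, 46], [-11, 6, 164, -114, 6, 119, 51], [-18, 6, 163, -119, 6, 114, 67], [-11, -3, 162, -112, -3, 117, 51], [-30, 6, 160, -126, 6, 103, 64], [-18, 8
[... 3001 characters left out ...]
13, 81, 80]]Traceback (most recent call last):
  File "<stdin>", line 11, in <module>
    return _quantile_unchecked(
        a, q, axis, out, overwrite_input, method, keepdims, weights)
    return _ureduce(a,
                    func=_quantile_ureduce_func,
    ...<5 lines>...
                    overwrite_input=overwrite_input,
                    method=method)
    r = func(a, **kwargs)
    result = _quantile(arr,
                       quantiles=q,
    ...<2 lines>...
                       out=out,
                       weights=wgt)
    slices_having_nans = np.isnan(arr[-1, ...])
                                  ~~~^^^^^^^^^
IndexError: index -1 is out of bounds for axis 0 with size 0
```

```bash
cat >> h.py <<'E'
s,c=np.sin(np.deg2rad(40)),np.cos(np.deg2rad(40))
ez=np.array([-s,0,c]); P0=np.array([-116.8,0.3,101.1])
Rt=Rb@np.array([[-c,0,s],[0,1,0],[-s,0,-c]]); Rd=Rb@np.array([[-1,0,0],[0,1,0],[0,0,-1.]])
def bin_(v): return fb(*v)
def st():
    q=env.sense(); print('t%.2f'%q['time'],'bin',tobin(q['tool_pos']).round(1),'F',q['contact_force'].round(1),'w%.1f g%.1f'%(q['gripper_width'],q['grasp_force']))
L=np.array([-61,180.3,90]); K=19
E
python3 - <<'E'
from h import *
pts=[(P0+ez*110,Rt),(P0+ez*K,Rt),(P0+ez*(K+60),Rt),([-190,60,210],Rt),([-190,180,190],Rd),(L+[-50,0,30],Rd),(L+[0,0,K],Rd),(L+[0,0,100],Rd),([-210,0,150],Rd),([-210,0,24],Rd)]
for p,R in pts:
    q=env.inverse_kinematics(bin_(p),R); print(None if q is None else np.round(q))
env.movep([430,100,330],Rd); st()
env.movep(bin_(P0+ez*110),Rt); st()
print(env.move_l(bin_(P0+ez*K),velocity=90,max_force=12)); st()
p,d,i=cam('scene'); cv2.imwrite('pics/s2.png',cv2.convertScaleAbs(cv2.resize(p[150:290,180:340,::-1],(0,0),fx=4,fy=4),alpha=2))
E
```

```text
[-17. -22. -46.  28.  16. -20.]
[-14. -11. -49.  14.  14. -17.]
[-16. -18. -48.  23.  15. -19.]
[ -8. -26. -46.  31.  10. -12.]
[ 12.   3. -13.  74.   0.   4.]
[ 12.  13. -11.  66.   0.   3.]
[12. 18. -5. 67.  0.  3.]
[12. 17.  4. 76.  0.  3.]
[ -9.   4. -17.  69.   0. -17.]
[ -9.   9. -29.  52.   0. -17.]
t1.98 bin [-234.3  182.7  329.8] F [ 0.3 -0.2  0.2] w85.5 g0.0
t3.01 bin [-186.8    0.7  186.4] F [ 0.3 -0.  -0.4] w85.2 g0.0
False
t4.17 bin [-128.9    0.2  116.2] F [-0.8  0.9  1. ] w85.2 g0.0
```

View pics/s2.png

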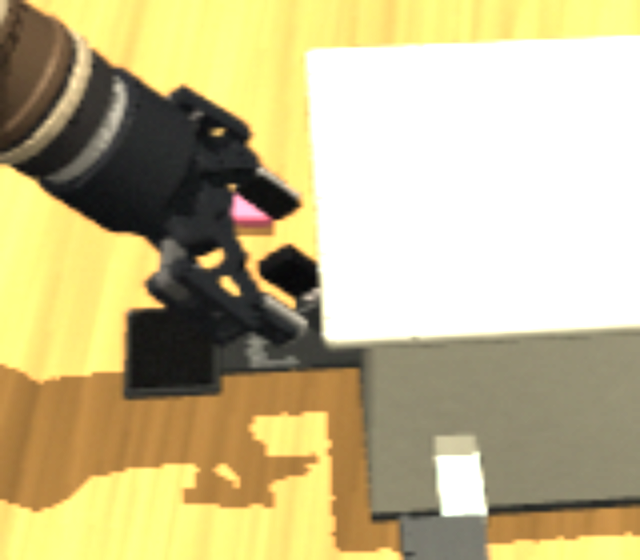

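The open fingers straddle the tab, which is at about (290,275) in the crop, and stay clear of the lid. I'll clamp and draw the pin out.

Run:
```python
from h import *
env.clamp(45); st()
A=tobin(env.sense()['tool_pos'])
print(env.move_l(bin_(A+ez*20),velocity=40,max_force=30)); st()
print(env.move_l(bin_(A+ez*60),velocity=60,max_force=30)); st()
env.move_l(bin_([-200,60,210]),velocity=120); st()
env.movep(bin_([-190,180,190]),Rd); st()
for n in('scene','top'):
    p,d,i=cam(n)
a=np.load('scene.npz')['p'][170:320,160:320]; b=np.load('top.npz')['p'][190:290,180:280]
cv2.imwrite('pics/s3.png',cv2.convertScaleAbs(np.hstack([cv2.resize(a,(427,400)),cv2.resize(b,(373,400))])[...,::-1],alpha=2))
# pin points in bin frame, below tool
X,p=cloud('scene');B=tobin(X);m=(abs(B[...,0]+190)<30)&(abs(B[...,1]-180)<30)&(B[...,2]>90)&(B[...,2]<185)
Q=B[m]
for z in range(100,185,6):
    k=Q[abs(Q[:,2]-z)<3]
    if len(k): print(z,len(k),k.min(0).round(1),k.max(0).round(1))
```

```text
t4.88 bin [-129.     0.2  115.8] F [-2.6 -0.9  1.8] w11.0 g45.5
False
t5.53 bin [-142.     0.2  131.2] F [ 0.8 -1.3 -1.2] w11.5 g45.0
False
t6.34 bin [-167.8    0.2  161.6] F [-0.4 -0.2 -1. ] w11.3 g45.1
t7.18 bin [-200.    60.   209.6] F [-0.3  0.3 -1.1] w11.1 g45.1
t7.91 bin [-189.7  179.6  188.7] F [-0.3 -0.5 -1.1] w11.5 g45.0
124 4 [-195.3  174.8  124.3] [-187.8  179.   126.7]
130 5 [-192.4  174.1  127.5] [-187.4  177.7  132.6]
136 7 [-194.7  174.3  133.4] [-186.9  179.   137.5]
142 6 [-193.9  174.2  139.3] [-186.2  176.3  144.3]
148 9 [-193.6  172.2  145.4] [-185.8  179.1  150. ]
154 9 [-195.4  174.1  151.1] [-185.6  179.9  155.3]
160 8 [-194.9  176.1  158.8] [-187.4  178.5  162.9]
172 11 [-198.8  169.   169.7] [-186.4  174.5  174.6]
178 7 [-202.9  167.1  175. ] [-178.6  176.3  180.8]
184 11 [-202.5  161.8  182.1] [-178.3  175.2  184.8]
```

View pics/s3.png

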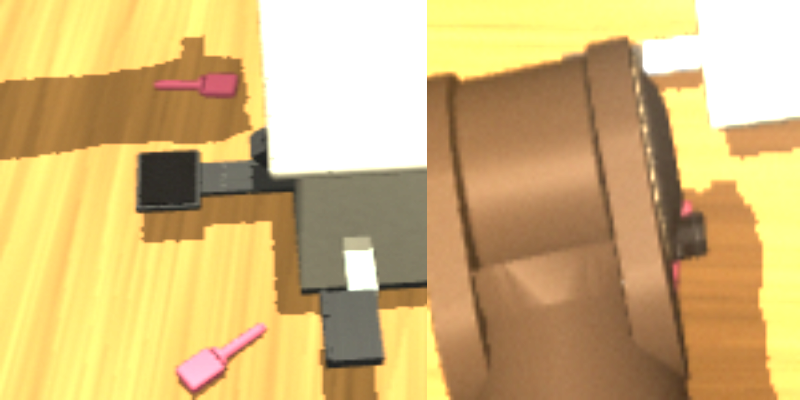

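The pin is out and upright: the pointcloud puts the shank axis at bin x of about -190 and y of about 179. The crops show only the empty bore (255,150), the notchless lug (350,325) and the pink look-alikes. Next I'll park the pin.

Run:
```python
from h import *
H=K+10.5
env.move_l(bin_(L+[-55,0,H]),Rd,velocity=120); st()
print('in1',env.move_l(bin_(L+[-6,0,H]),Rd,velocity=50,max_force=6)); st()
print('in2',env.move_l(bin_(L+[5,0,H]),Rd,velocity=12,max_force=5)); st()
x=tobin(env.sense()['tool_pos'])[0]; print('rel x',x-L[0])
```

```text
t9.01 bin [-116.1  180.3  120. ] F [0.3 0.5 0.3] w11.2 g45.0
in1 False
t10.14 bin [-67.3 180.3 119.5] F [-0.1  0.7 -0.8] w11.2 g45.0
in2 True
t10.79 bin [-60.3 180.3 118.7] F [ 0.1  0.9 -0.7] w11.5 g45.2
rel x 0.6577114314020562
```

Run:
```python
from h import *
x=tobin(env.sense()['tool_pos'])[0]-2.3
env.move_l(bin_([x,180.3,118.7]),Rd,velocity=15); st()
print('down',env.move_l(bin_([x,180.3,102]),Rd,velocity=15,max_force=5)); st()
p,d,i=cam('scene'); a=p[200:330,240:340]
cam('top'); b=np.load('top.npz')['p'][180:230,200:265]
cv2.imwrite('pics/s4.png',cv2.convertScaleAbs(np.hstack([cv2.resize(a,(400,520),interpolation=2),cv2.resize(b,(400,520),interpolation=2)])[...,::-1],alpha=2))
X,p=cloud('scene');B=tobin(X);m=(abs(B[...,0]+62)<40)&(abs(B[...,1]-180)<40)&(B[...,2]>30)&(B[...,2]<130)
Q=B[m]; print(len(Q))
for z in range(40,130,6):
    k=Q[abs(Q[:,2]-z)<3]
    if len(k): print(z,len(k),k.min(0).round(1),k.max(0).round(1))
```

```text
t11.07 bin [-62.9 180.3 118.5] F [ 0.4 -0.6 -0.8] w11.2 g45.2
down True
t11.79 bin [-62.7 180.3 108.6] F [-0.4  0.1  5.9] w11.3 g45.7
2
124 2 [-74.9 175.2 126.8] [-74.7 178.9 126.8]
```

View pics/s4.png

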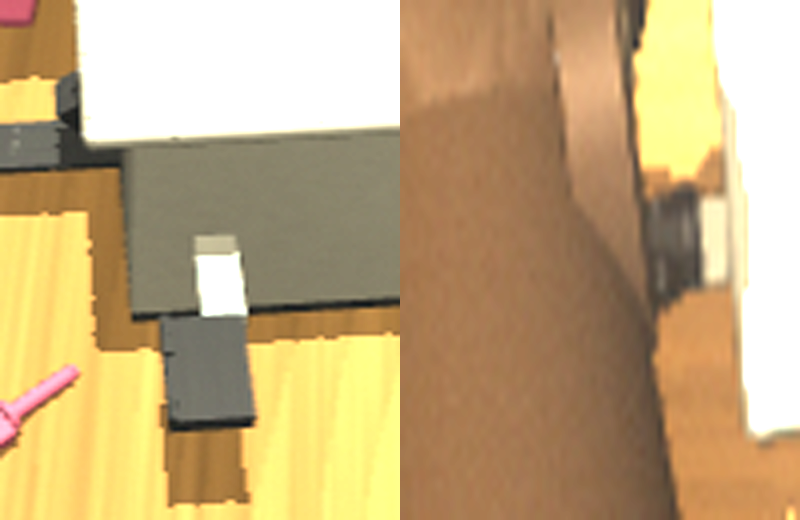

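Neither crop shows the pin: the lid hides it in the scene view and the gripper hides it in the top view. The contact height of 108.6 is right for the collar on the ledge; resting on the lips would read about 113. I'll release, rise and check.

Run:
```python
from h import *
env.open_gripper(); st()
p=env.sense()['tool_pos']; env.move_l(p+[0,0,90],Rd,velocity=120); st()
env.move_l(bin_([-210,60,200]),Rd,velocity=250); env.clamp(30); st()
cam('top'); q=np.load('top.npz')['p'][185:225,205:265]
cv2.imwrite('pics/s5.png',cv2.convertScaleAbs(cv2.resize(q[...,::-1],None,fx=12,fy=12,interpolation=2),alpha=2))
X,p=cloud('top');B=tobin(X)-L;m=(abs(B[...,0])<35)&(abs(B[...,1])<31)&(B[...,2]>-15)&(B[...,2]<60)
Q=B[m]
for lo,hi in((-3,2),(2.5,8),(8,32),(32,50)):
    k=Q[(Q[:,2]>lo)&(Q[:,2]<hi)]
    if len(k): print(lo,len(k),k.min(0).round(1),k.max(0).round(1),k.mean(0).round(1))
```

```text
t12.60 bin [-63.3 180.2 107.6] F [-1.   0.9  0.2] w85.4 g0.0
t13.50 bin [-63.6 180.2 196.8] F [-0.2  0.2 -0.4] w85.2 g0.0
t15.18 bin [-210.   60.  200.] F [ 0.1 -0.8 -0.3] w0.3 g0.0
-3 176 [-19.2 -30.7  -2.9] [27.8 30.   1.9] [ 6.3 -1.9 -0.5]
2.5 41 [-19.  -28.2   2.5] [24.1 27.4  7.6] [-5.   0.8  4. ]
8 14 [-14.3  -5.3   8.3] [10.4  7.1 31.4] [-8.3 -1.3 20.6]
32 38 [-14.7  -5.   32.3] [10.2  6.4 40.3] [-2.   0.6 36. ]
```

View pics/s5.png

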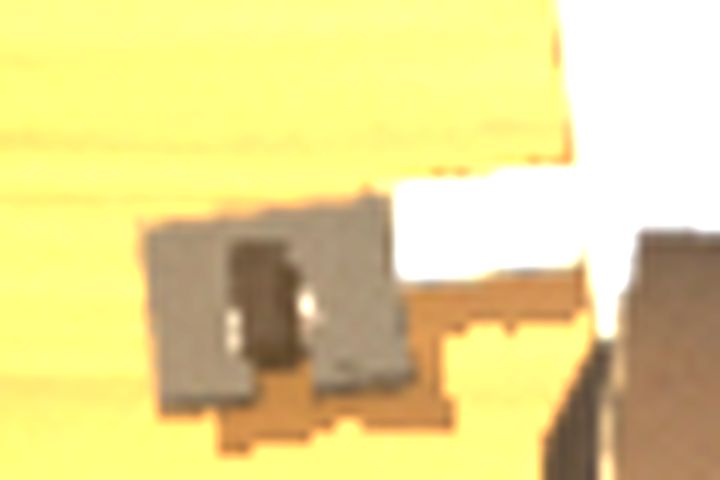

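The pin stands upright in the notch. Its tab at about (265,300) has its centre at lug x of about -2 and its top about 37 above the ledge, so it is seated. Now I'll press the pedal.

Run:
```python
from h import *
env.move_l(bin_([-208,0,110]),Rd,velocity=150); st()
print(env.move_l(bin_([-208,0,66]),Rd,velocity=60,max_force=5)); st()
print(env.move_l(bin_([-208,0,12]),Rd,velocity=30,max_force=20)); st()
env.sleep(0.8); st()
p,d,i=cam('scene'); cv2.imwrite('pics/s6.png',cv2.convertScaleAbs(p[...,::-1],alpha=1.5))
```

```text
t16.10 bin [-207.7    0.   110.6] F [ 0.7  0.1 -0.4] w-0.2 g0.0
False
t16.98 bin [-2.078e+02 -1.000e-01  6.620e+01] F [ 0.1 -0.3 -0.5] w-0.0 g0.0
True
t18.27 bin [-204.5   -0.3   27. ] F [-4.8  0.7 14.1] w0.1 g7.7
t19.07 bin [-204.5   -0.3   27.2] F [-3.9  1.9 12.9] w0.1 g7.0
```

View pics/s6.png

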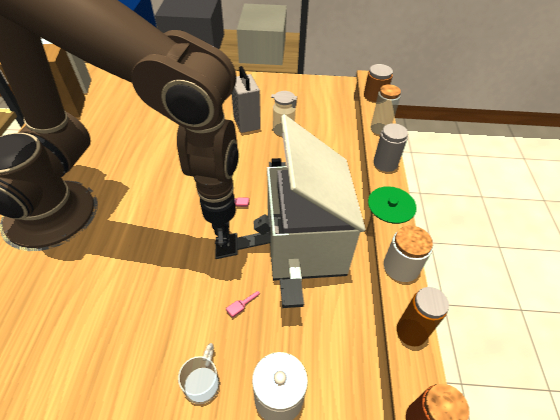

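The lid stands open, with the fingers on the pedal at about (228,245). I'll push a little harder to confirm the pedal is on its stop, hold, and then let it up.

Run:
```python
from h import *
x,y,z=tobin(env.sense()['tool_pos'])
print(env.move_l(bin_([x,y,z-8]),Rd,velocity=10,max_force=12)); st()
env.sleep(0.9); st()
env.move_l(bin_([x-2,0,75]),Rd,velocity=40); st()
env.move_l(bin_([-230,0,180]),Rd,velocity=150)
env.move_l(bin_([-330,0,250]),Rd,velocity=200); env.sleep(.5); st()
for n in('scene','top'): cam(n)
X,p=cloud('top');B=tobin(X)
Q=B[(abs(B[...,0]+204)<20)&(abs(B[...,1])<20)]; print('pad z',np.nanmedian(Q[:,2]))
Q=(B-L); m=(abs(Q[...,0])<35)&(abs(Q[...,1])<31)&(Q[...,2]>32)&(Q[...,2]<60); k=Q[m]; print('tab',k.min(0),k.max(0))
Q=B[(B[...,0]>-110)&(B[...,0]<80)&(abs(B[...,1])<100)]; print('lid z',np.nanpercentile(Q[:,2],[2,50,98]))
a=np.load('scene.npz')['p']; b=np.load('top.npz')['p']
cv2.imwrite('pics/s7.png',cv2.convertScaleAbs(np.hstack([cv2.resize(a,(400,300)),cv2.resize(b,(400,300))])[...,::-1],alpha=1.7))
```

```text
True
t19.48 bin [-204.4   -0.3   27.1] F [-4.5  0.4 14.9] w-0.2 g7.6
t20.38 bin [-204.5   -0.3   27.1] F [-4.9  1.2 13. ] w0.0 g7.0
t21.75 bin [-2.067e+02  1.000e-01  7.470e+01] F [-0.7 -0.2  0.5] w0.0 g0.0
t23.88 bin [-329.9    0.   249.8] F [-0.4  0.4 -0.6] w0.2 g0.0
pad z 50.93277426042926
tab [-14.94474415  -5.29947516  32.90625872] [10.65869312  6.50266292 44.2053554 ]
lid z [ -2.45154746 191.86169325 196.58729059]
```

View pics/s7.png

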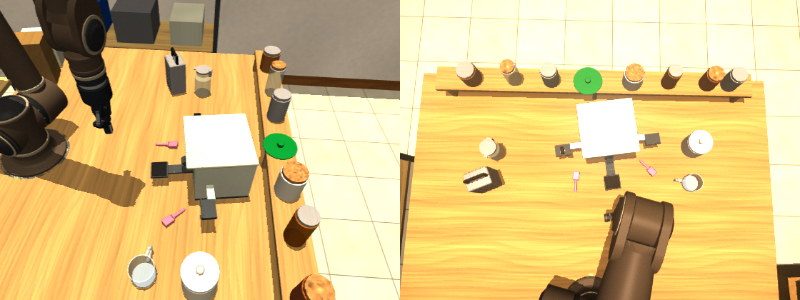

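The pad is back at rest height (165,170 in the left half), the lid is shut, the pin is parked at (563,150) in the right half, and the bystanders haven't moved.

```bash
python3 -c "
from station import env
print(env.sign_off())"
```

```text
the job is handed in; nothing more can be done
None
```

The job is handed in after about 24 s of robot time: the pin hangs upright in the notched lug and is released, the pedal was pressed to its stop with the lid open, held for over half a second and let all the way up, and the bystanders were left where they stood.

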